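# Level packing pile from tapered timber offcuts

## Task

Build the packing pile that a mounting panel will rest on: lay the longer tapered offcut flat on the sloping timber block fixed to the bench, let go of it, then lay the shorter tapered offcut flat on top of the longer one. Keep each centred, by eye, on and in line with the piece below, and turn each so that its thick end lies over the thin end of the fixed block: the slopes then cancel and the top of the finished pile is level and stands by itself. Leave the contactor, the carton and the screwdriver where they are.

Things in the scene. Friction and masses are not known exactly. Their poses are not given: they have to be found in the camera images.
- block_top (a point): Centre of the sloping top of the dark timber block fixed to the bench (180 mm long, 90 mm wide, 25 mm high at the thin end, 60 mm at the thick end, 42.5 mm at this point). The axes follow the slope: x runs up the 11 degree slope to the thick end, y across, z square out of the sloping face. The block's underside is flat on the bench and it cannot move.
- longcut_mid (a point): Middle, half-way up (21.9 mm above the underside), of the longer loose timber offcut, about 0.22 kg: 150 mm long, 52 mm wide with parallel sides, flat underside, 36 mm high at the thin end and 52 mm at the thick end; ends sawn slightly askew and one top corner knocked off. x runs along it to the thick end, parallel to the underside, y across, z square to the underside and up. It starts lying on its underside.
- longcut_top (a point): Centre of the longer offcut's sloping top (21.9 mm above longcut_mid along its z). x runs up the 6 degree slope to its thick end, y across, z square out of that face.
- shortcut_mid (a point): Middle, half-way up (20.4 mm above the underside), of the shorter loose timber offcut, about 0.13 kg: 110 mm long, 46 mm wide with parallel sides, flat underside, 36 mm high at the thin end and 46 mm at the thick end, same timber and saw marks as the longer one. x runs along it to the thick end, parallel to the underside, y across, z square to the underside and up. It starts lying on its underside.
- shortcut_top (a point): Centre of the shorter offcut's sloping top (20.4 mm above shortcut_mid along its z). x runs up the 5 degree slope to its thick end, y across, z square out of that face: upright when the finished pile is level.
- contactor: Bystander: grey and black electrical contactor, 75 x 90 x 89 mm, standing farther out on the bench; origin at the centre of its underside.
- carton: Bystander: closed cardboard carton, 90 x 120 x 80 mm; origin at the centre of its underside.
- driver: Bystander: screwdriver, 200 mm long, lying on the bench; origin at its middle, on the bench.
Mind the look-alikes: they are no part of the job. What is shaped like the part that bears longcut_mid but green or yellow is not meant.

How it is judged:
By the outcome, as a careful person would: the job done as asked, in the order asked, and still so for the second after the job is handed in, with the robot touching nothing.
It also fails if it takes over 61 s, if anything falls off the work surface, if the arm or the gripper's body presses on something with over 40 N, if the wrist force passes 120 N, or if a joint passes its speed limit or range.

## Robot

A 6-joint arm with a two-finger parallel gripper is mounted at the origin on the work surface. World frame = base frame: x ahead of the robot, y to its left, z up, the work surface at z = 0. Lengths are in m, angles in rad, forces in N, time in s.
With the tool pointing down it reaches from about 0.35 to 1 m from the base axis. Payload 7.1 kg.
Tool frame: the origin (TCP) lies midway between the tips of the shut fingers; the grasp point (between the pads) lies env.grip_depth behind it (env.grip_depth is the distance from the TCP to the grasp point, in m); x points along the fingers, y is the direction in which the jaws open and shut, and the axes are right-handed (so a half turn about x gives the same grasp; the last joint's range is limited). The gripper opens to 85 mm and grips with 20 to 120 N. Pads are 22 mm wide; open, the fingers measure 114 mm over their backs; the gripper's body (76 mm by 85 mm) begins 54 mm behind the grasp point. The pads swing forward as they close: fully open they stand 13 mm farther back than shut.
Start: joints at [-1.235, 0.423, 1.63, -0, 1.089, -0.019], TCP at [0.217, -0.586, 0.231] pointing down, gripper open.
Joint ranges: [-3, 3], [-0.9, 2.11], [0.09, 2.58], [-1.31, 4.45], [0.11, 2.69], [-2.54, 2.54]. Speed limits (rad/s): [2.39, 2.39, 3.01, 3.14, 3.14, 3.14].

## Interface

Orientations are given as a unit quaternion [x, y, z, w].
In Python, from cell import env gives the robot as it stands. Calls block until the motion is done:
- env.move_to(position, orientation): joint-space move of the TCP to a pose.
- env.move_straight(position, orientation=None, v=0.15, contact_N=None): straight line of the TCP; orientation=None keeps the orientation; v is the mean speed in m/s. With contact_N (N) it stops when the force on the tool has changed by that much, and returns True; else False.
- env.goto_joints(angles): joint-space move.
- env.let_go() and env.grasp(): open the fingers fully, or close them until they stop; the grip force is fixed at half the most.
- env.pause(seconds).
- env.ik(position, orientation): joint angles nearest the present ones, or None.
- env.grab_frame(name): name is "scene" or "top" or "wrist"; returns a dict with "pixels" (480x640x3 uint8, blue, green, red), "range_z" (480x640 float32, m along the optical axis (not along the pixel's ray), 0 where there is no reading), "fov_y" (degrees; the focal length in pixels is half the picture's height over the tangent of half this angle, whatever the lens; pixels are square), "cx", "cy" (the principal point, pixels), "position" and "attitude" of the camera in the world; the wrist camera has in their place "T_tool_cam" (4x4, takes a point from camera to tool coordinates, whose origin is the TCP and whose axes are the tool frame's). Camera axes: x right, y down, z forward; pixel columns grow to the right and rows downward; lengths in m; the calibration is good to about 2 mm. A picture is of the moment at which its call begins: read the wrist's pose just before it.
A pose or a line that the arm cannot do raises env.IKError and nothing moves.
- env.hand_in(): hands the job in, once; it reports no verdict.
Readings, each from a call of its own:
- env.get_t(): time.
- env.get_q(): joint angles.
- env.get_qd(): joint speeds.
- env.get_joint_torque(): joint torques, N m.
- env.get_eef_pos(): TCP position.
- env.get_orientation(): TCP orientation.
- env.get_ft_force(): force on the tool from outside, world axes, zero at the start.
- env.get_torque(): the same for the moment, N m.
- env.get_opening(): opening from 0.0 (shut) to 1.0 (fully open).
Only numpy, scipy, OpenCV 4.12 (cv2) and the standard library are available. Lean on these libraries where they do the work, as an engineer would, in place of code of your own. Each camera call takes 0.05 s, during which the arm holds its last target.

## Working session

There is one attempt and no reset: what is moved stays moved. The work goes in short steps, each a Python script; the robot and the scene stay as the last script left them, time stands still between calls to the robot, and variables do not carry over. Pictures are saved under pics/ and viewed, and the job is handed in when it is done.

```bash
mkdir -p pics; ls; cat > h.py <<'E'
import numpy as np, cv2, pickle
from scipy.spatial.transform import Rotation as R
def cam(f):
    h=f["pixels"].shape[0]; fl=h/2/np.tan(np.radians(f["fov_y"])/2)
    return fl
def pts(f,T=None):
    """per-pixel world points HxWx3 from depth"""
    fl=cam(f); z=f["range_z"]; v,u=np.mgrid[:z.shape[0],:z.shape[1]]
    P=np.stack([(u-f["cx"])/fl*z,(v-f["cy"])/fl*z,z],-1)
    if T is not None: return P@T[:3,:3].T+T[:3,3]
    A=np.array(f["attitude"]); A=R.from_quat(A).as_matrix() if A.size==4 else A
    return P@A.T+np.array(f["position"])
E
python3 - <<'E'
from cell import env
from h import *
for n in ["scene","top","wrist"]:
    f=env.grab_frame(n); pickle.dump(f,open(n+"0.pkl","wb")); cv2.imwrite(f"pics/{n}0.png",f["pixels"])
    print(n,{k:v for k,v in f.items() if k not in("pixels","range_z")},(f["range_z"]>0).mean())
print(env.grip_depth,env.get_t(),env.get_eef_pos(),env.get_orientation())
E
```

```text
pics
scene {'fov_y': 49.86645782229313, 'cx': 319.9113807712675, 'cy': 237.9608236766789, 'position': array([ 0.82792164, -0.38295378,  0.86044178]), 'attitude': array([ 0.92357368,  0.27145525, -0.08341802, -0.25761433])} 0.9961067708333333
top {'fov_y': 54.11576167866213, 'cx': 314.33308781047543, 'cy': 237.8999899006037, 'position': array([ 0.40938899, -0.00245927,  1.07799032]), 'attitude': array([ 0.71155334, -0.69956434,  0.04415117, -0.04850009])} 0.9960611979166667
wrist {'fov_y': 71.34905112049385, 'cx': 314.99328246622406, 'cy': 238.92248414387007, 'T_tool_cam': array([[-7.08834420e-04, -3.27896678e-01,  9.44713325e-01,
        -1.42786849e-01],
       [ 9.99999739e-01, -3.61198730e-04,  6.24949766e-04,
         1.10405237e-03],
       [ 1.36310301e-04,  9.44713522e-01,  3.27896849e-01,
        -8.63158022e-02],
       [ 0.00000000e+00,  0.00000000e+00,  0.00000000e+00,
         1.00000000e+00]])} 0.9961686197916667
0.0187 0.15 [ 0.21700669 -0.58567802  0.23072987] [-0.69594361 -0.12518681  0.69607537 -0.12437782]
```

View pics/scene0.png

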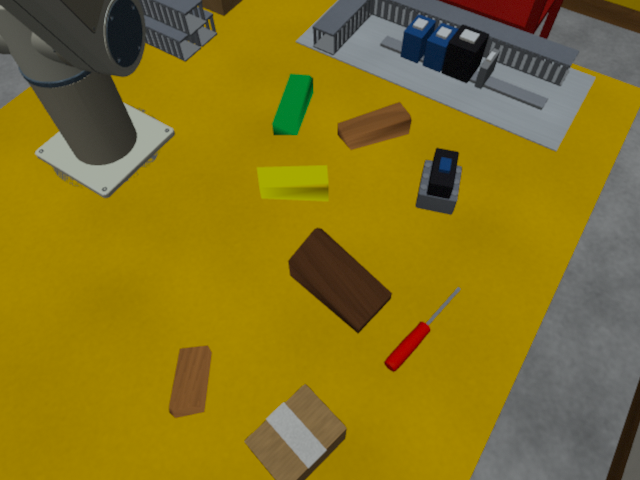

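View pics/top0.png

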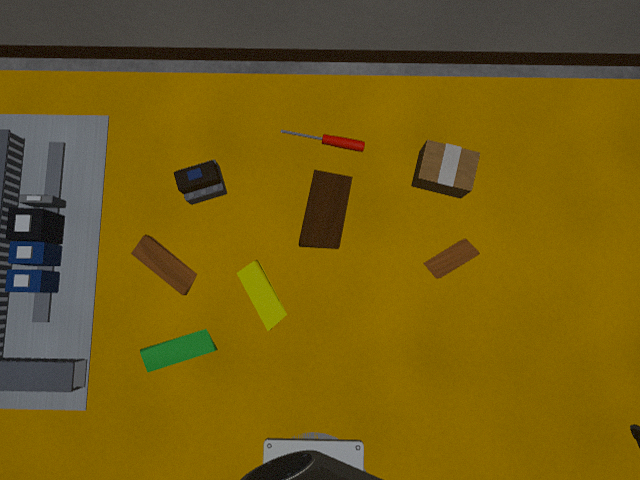

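The top view shows two bare-timber offcuts, at (165,265) and (452,258). The fixed dark block is at (326,209), and the yellow (262,296) and green (178,350) pieces are look-alikes. I'll measure each from depth and zoom in on the candidates.

```bash
cat > meas.py <<'E'
from h import *
def measure(f,seed,rad=70,T=None,zmin=0.012):
    P=pts(f,T); m=((P[...,2]>zmin)&(f["range_z"]>0)).astype(np.uint8)
    n,l=cv2.connectedComponents(m); k=l[seed[1],seed[0]]
    m=(l==k)&(k>0)
    Q=P[m]
    # iterative plane fit of top
    # normals roughly up: RANSAC
    rng=np.random.default_rng(0); best=None
    for _ in range(400):
        a=Q[rng.choice(len(Q),3,replace=False)]; nn=np.cross(a[1]-a[0],a[2]-a[0]); L=np.linalg.norm(nn)
        if L<1e-6: continue
        nn/=L
        if abs(nn[2])<.9: continue
        if nn[2]<0: nn=-nn
        c=(abs((Q-a[0])@nn)<.0025).sum()
        if best is None or c>best[0]: best=(c,nn,a[0])
    inl=abs((Q-best[2])@best[1])<.003
    for _ in range(3):
        I=Q[inl]; c=I.mean(0); nn=np.linalg.svd(I-c,full_matrices=False)[2][2]; nn*=np.sign(nn[2]); inl=abs((Q-c)@nn)<.003
    I=Q[inl]; r=cv2.minAreaRect(I[:,:2].astype(np.float32))
    b=cv2.boxPoints(r); e=[b[1]-b[0],b[2]-b[1]]; e.sort(key=np.linalg.norm)
    ax=e[1]/np.linalg.norm(e[1])
    if ax@nn[:2]>0: ax=-ax      # uphill = toward thick end
    ctr=np.array(r[0]); z=c[2]-((ctr-c[:2])@nn[:2])/nn[2]
    return dict(n=int(inl.sum()),of=len(Q),centre=np.r_[ctr,z].round(4),L=np.linalg.norm(e[1]).round(4),W=np.linalg.norm(e[0]).round(4),
      yaw=np.degrees(np.arctan2(ax[1],ax[0])).round(2),slope=np.degrees(np.arccos(nn[2])).round(2),
      slopedir=np.degrees(np.arctan2(-nn[1],-nn[0])).round(1),rms=float(np.std((I-c)@nn)))
if __name__=="__main__":
    f=pickle.load(open("top0.pkl","rb")); g=pickle.load(open("scene0.pkl","rb"))
    for n,s,t in [("A",(165,265),(375,128)),("B",(452,258),(190,380)),("block",(326,209),(340,280)),("yel",(262,296),(293,178)),("green",(178,350),(290,100)),("carton",(450,165),(297,430)),("cont",(200,175),(443,170)),]:
        print(n,"top",measure(f,s)); print("   scene",measure(g,t))
    Pf=pts(f); b=(Pf[...,2]<.01)&(Pf[...,2]>-.02); print(np.median(Pf[b][:,2]))
    Pf=pts(g); b=(Pf[...,2]<.01)&(Pf[...,2]>-.02); print(np.median(Pf[b][:,2]))
    a=cv2.resize(f["pixels"][220:310,120:210],None,fx=4,fy=4,interpolation=2);b=cv2.resize(f["pixels"][213:303,407:497],None,fx=4,fy=4,interpolation=2)
    cv2.imwrite("pics/crop.png",np.hstack([a,b]))
E
python3 meas.py
```

```text
A top {'n': 1371, 'of': 1711, 'centre': array([0.4824, 0.3378, 0.043 ]), 'L': np.float32(0.1482), 'W': np.float32(0.0525), 'yaw': np.float32(51.97), 'slope': np.float64(6.08), 'slopedir': np.float64(52.6), 'rms': 0.0014530674685945893}
   scene {'n': 1188, 'of': 1982, 'centre': array([0.4826, 0.3393, 0.0459]), 'L': np.float32(0.1479), 'W': np.float32(0.055), 'yaw': np.float32(52.49), 'slope': np.float64(6.03), 'slopedir': np.float64(52.7), 'rms': 0.0013479459873737526}
B top {'n': 892, 'of': 1049, 'centre': array([ 0.5081, -0.3017,  0.0404]), 'L': np.float32(0.1071), 'W': np.float32(0.0461), 'yaw': np.float32(-57.68), 'slope': np.float64(4.95), 'slopedir': np.float64(-60.8), 'rms': 0.0014159455640839953}
   scene {'n': 1748, 'of': 2216, 'centre': array([ 0.5085, -0.3011,  0.0422]), 'L': np.float32(0.1083), 'W': np.float32(0.0473), 'yaw': np.float32(-57.88), 'slope': np.float64(4.94), 'slopedir': np.float64(-57.6), 'rms': 0.001281342937407444}
block top {'n': 2660, 'of': 3028, 'centre': array([ 0.6136, -0.0195,  0.042 ]), 'L': np.float32(0.1792), 'W': np.float32(0.09), 'yaw': np.float
[... 1611 characters left out ...]
2853,  0.0819]), 'L': np.float32(0.12), 'W': np.float32(0.0922), 'yaw': np.float32(76.74), 'slope': np.float64(0.1), 'slopedir': np.float64(90.5), 'rms': 0.0012821630377917678}
cont top {'n': 606, 'of': 1587, 'centre': array([0.674 , 0.2644, 0.0883]), 'L': np.float32(0.0896), 'W': np.float32(0.0459), 'yaw': np.float32(108.0), 'slope': np.float64(0.81), 'slopedir': np.float64(-175.3), 'rms': 0.0014714420067607793}
   scene {'n': 696, 'of': 2167, 'centre': array([0.6744, 0.2659, 0.0909]), 'L': np.float32(0.0905), 'W': np.float32(0.0449), 'yaw': np.float32(108.49), 'slope': np.float64(0.09), 'slopedir': np.float64(124.5), 'rms': 0.0013072104185848268}
-0.0002585518348809934
0.001836584628107596
```

View pics/wrist0.png

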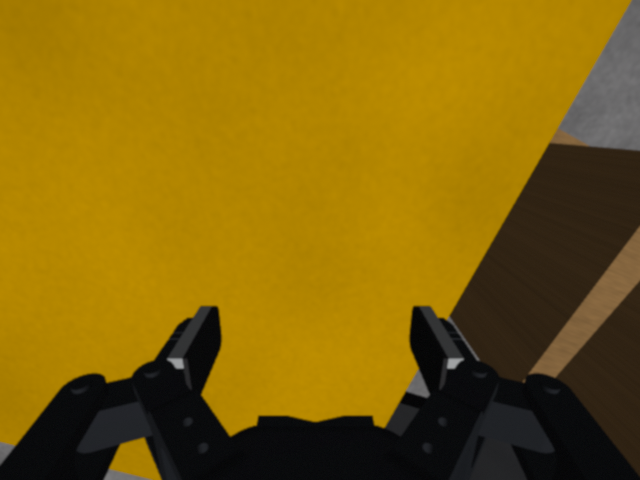

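View pics/crop.png

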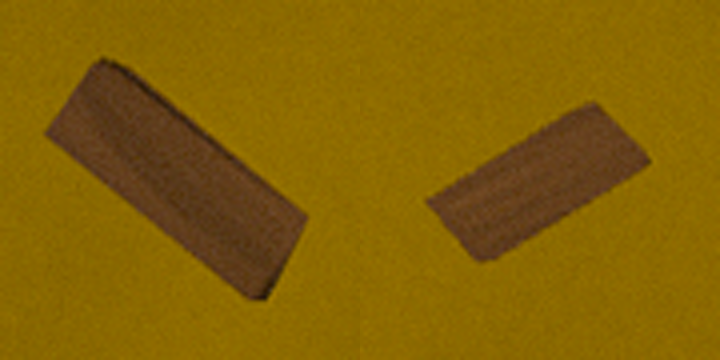

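A at (165,265), on the left of the crop, measures 148 × 52 mm with a 6° slope and is brown timber, so it is the longer offcut. The yellow (262,296) and green (178,350) pieces share that shape but are the wrong colour. B at (452,258), on the right of the crop, measures 107 × 46 mm with a 5° slope, so it is the shorter offcut. The block rises towards yaw 169.9°, so both thick ends must point to yaw −10.1°. I'll pick up the longer one.

```bash
cat > act.py <<'E'
from h import *
from cell import env
BY=np.radians(169.95)            # block uphill yaw
BC=np.array([.6137,-.0188,.0425])
def frame(yaw,pitch):            # part frame: x at yaw, pitched nose-down by pitch(rad)
    return (R.from_euler('z',yaw)*R.from_euler('y',pitch)).as_matrix()
def tool(Rp,s=1):                # tool x=-part z, tool y = s*part y
    x=-Rp[:,2]; y=s*Rp[:,1]; return R.from_matrix(np.c_[x,y,np.cross(x,y)]).as_quat()
def snap(n,name):
    f=env.grab_frame(n); pickle.dump(f,open(name+".pkl","wb")); cv2.imwrite(f"pics/{name}.png",f["pixels"]); return f
E
python3 - <<'E'
from act import *
print(R.from_quat(env.get_orientation()).as_matrix().round(2))
Rb=frame(BY-np.pi,np.radians(11))
for nm,c,yaw in [("L",[.4825,.3386],52.3),("S",[.5083,-.3014],-57.8)]:
  for s in (1,-1):
    for h in (.007,.2):
      print(nm,s,h,env.ik(np.r_[c,h],tool(frame(np.radians(yaw),0),s)))
    print('  place',env.ik(BC+Rb[:,2]*.007,tool(Rb,s)),env.ik(BC+Rb[:,2]*.2,tool(Rb,s)))
E
```

```text
[[-0.    0.35 -0.94]
 [ 0.   -0.94 -0.35]
 [-1.   -0.   -0.  ]]
L 1 0.007 [ 5.91717767e-01  6.99019423e-01  1.80353826e+00 -4.44089210e-16
  6.39034970e-01 -1.89188576e+00]
L 1 0.2 [ 5.91717767e-01  4.08996773e-01  1.73491716e+00 -4.44089210e-16
  9.97678722e-01 -1.89188576e+00]
  place [-0.06094258  0.72394207  1.60417801  0.02582901  1.00438391 -1.47228076] [-0.06687787  0.54483278  1.42467837  0.02112334  1.36301055 -1.4686056 ]
L -1 0.007 [ 5.91717767e-01  6.99019423e-01  1.80353826e+00 -4.44089210e-16
  6.39034970e-01  1.24970689e+00]
L -1 0.2 [ 5.91717767e-01  4.08996773e-01  1.73491716e+00 -4.44089210e-16
  9.97678722e-01  1.24970689e+00]
  place [-0.06094258  0.72394207  1.60417801  0.02582901  1.00438391  1.6693119 ] [-0.06687787  0.54483278  1.42467837  0.02112334  1.36301055  1.67298705]
S 1 0.007 [-5.55363414e-01  7.00341467e-01  1.80010855e+00 -4.44089210e-16
  6.41142635e-01 -1.11735943e+00]
S 1 0.2 [-5.55363414e-01  4.11068372e-01  1.73157364e+00 -4.44089210e-16
  9.98950644e-01 -1.11735943e+00]
  place [-0.06094258  0.72394207  1.60417801  0.02582901  1.00438391 -1.47228076] [-0.06687787  0.54483278  1.42467837  0.02112334  1.36301055 -1.4686056 ]
S -1 0.007 [-5.55363414e-01  7.00341467e-01  1.80010855e+00 -4.44089210e-16
  6.41142635e-01  2.02423322e+00]
S -1 0.2 [-0.55536341  0.41106837  1.73157364  0.          0.99895064  2.02423322]
  place [-0.06094258  0.72394207  1.60417801  0.02582901  1.00438391  1.6693119 ] [-0.06687787  0.54483278  1.42467837  0.02112334  1.36301055  1.67298705]
```

```bash
python3 - <<'E'
from act import *
q=tool(frame(np.radians(52.3),0),1)
c=np.array([.4825,.3386])
env.move_to(np.r_[c,.15],q); print(env.get_t())
print(env.move_straight(np.r_[c,.007],v=.12,contact_N=15))
snap("wrist","w1")
env.grasp(); print(env.get_t(),env.get_opening(),env.get_ft_force())
snap("wrist","w2")
env.move_straight(np.r_[c,.16],v=.15)
print(env.get_t(),env.get_opening(),env.get_ft_force(),env.get_eef_pos())
snap("wrist","w3"); 
E
python3 -c "
import cv2,numpy as np
cv2.imwrite('pics/w123.png',cv2.resize(np.hstack([cv2.imread(f'pics/w{i}.png') for i in (1,3)]),(800,300)))"
```

```text
3.5167
False
5.325 0.6014700618757499 [-0.87992998 -0.15400711  6.28574117]
6.5417 0.6025880660691503 [ 0.78033671  0.07818834 -2.10987149] [0.48185462 0.33818089 0.15900995]
```

View pics/w123.png

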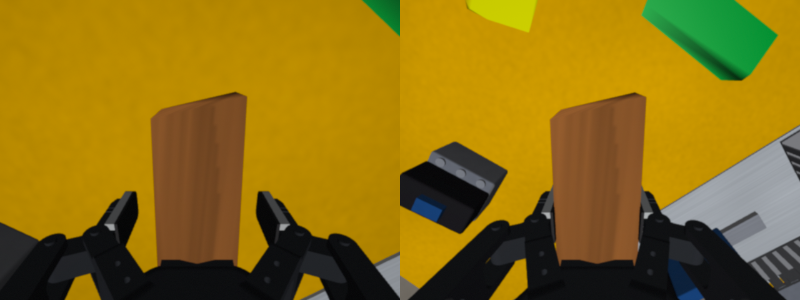

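The right half shows the offcut held squarely between the pads. The 2.1 N of weight matches 0.22 kg. Next I'll place it on the slope.

```bash
python3 - <<'E'
from act import *
Rb=frame(BY-np.pi,np.radians(11)); q=tool(Rb,1); n=Rb[:,2]
env.move_to(BC+n*.10,q); print(env.get_t())
snap("scene","s_hold")
env.move_straight(BC+n*.025,v=.1)
hit=env.move_straight(BC+n*.003,v=.02,contact_N=6)
p=env.get_eef_pos(); print(hit,env.get_t(),(p-BC)@Rb,env.get_ft_force())
snap("scene","s1")
E
```

```text
8.05
True 9.825 [-4.50539192e-05 -1.63029181e-05  7.54770886e-03] [ 0.02505327 -0.68491607  4.46367297]
```

View pics/s1.png

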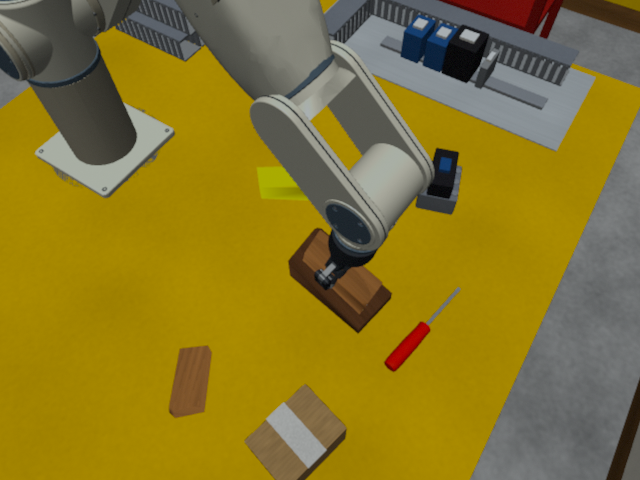

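The scene view shows the long offcut on the block around (342,285), with the gripper still holding it. Contact came at the expected height. I'll let go, retract along the normal and go to hover over the short offcut, then measure.

```bash
python3 - <<'E'
from act import *
from meas import measure
Rb=frame(BY-np.pi,np.radians(11)); n=Rb[:,2]
env.let_go(); print(env.get_t(),env.get_opening())
env.move_straight(env.get_eef_pos()+n*.09,v=.15)
env.move_to(np.array([.5083,-.3014,.15]),tool(frame(np.radians(-57.8),0),1)); print(env.get_t())
f=snap("top","t2"); g=snap("scene","s2"); snap("wrist","w4")
for x,zo in((f,0),(g,0)):
    P=pts(x); 
    # long: points >12 mm above block plane
    Bx=Rb; d=(P-BC)@Rb
    m=(abs(d[...,0])<.1)&(abs(d[...,1])<.06)&(d[...,2]>.02)&(x["range_z"]>0)&(d[...,2]<.08)
    Q=d[m]; 
    A=np.c_[Q[:,:2],np.ones(len(Q))]
    k=np.ones(len(Q),bool)
    for _ in range(8):
        s=np.linalg.lstsq(A[k],Q[k,2],rcond=None)[0]; k=abs(A@s-Q[:,2])<.003
    r=cv2.minAreaRect(Q[k][:,:2].astype(np.float32)); print(len(Q),k.sum(),r,s, "slope x deg",np.degrees(np.arctan(s[0])),np.degrees(np.arctan(s[1])))
a=cv2.resize(f["pixels"][150:280,260:390],(400,400));b=cv2.resize(g["pixels"][200:350,270:420],(400,400)); cv2.imwrite("pics/c2.png",np.hstack([a,b]))
E
```

```text
10.3167 0.9974129147892641
12.2417
1575 1400 ((-6.448477506637573e-05, -0.0002604220062494278), (0.051993951201438904, 0.14802050590515137), 89.74671173095703) [ 0.10211328 -0.00043897  0.04336307] slope x deg 5.830451049399144 -0.02515120461497273
2724 2284 ((-0.00018577277660369873, 0.001245865598320961), (0.05435340851545334, 0.14773540198802948), 89.98536682128906) [ 0.10545157 -0.0023166   0.04549909] slope x deg 6.019682392428083 -0.1327312280764565
```

View pics/c2.png

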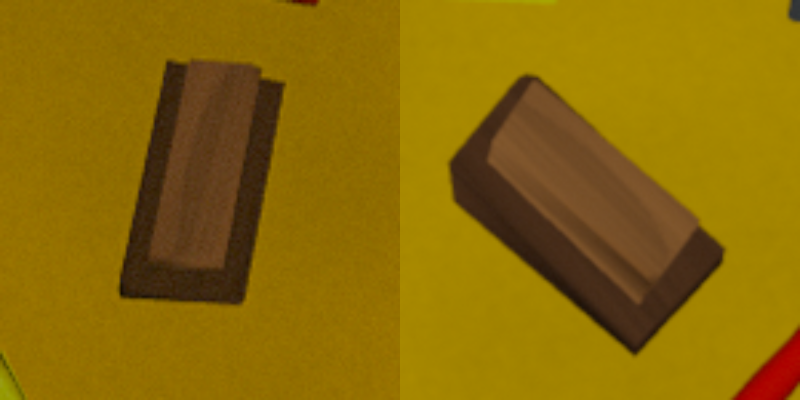

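View pics/w4.png

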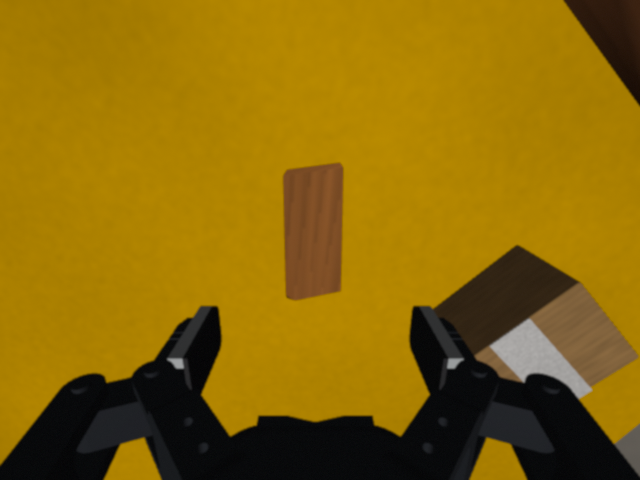

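The crops show the long offcut centred on the block to within about 1 mm, in line, flat (its top is about 6° relative to the block face) and with its thick end over the block's thin end. The wrist view shows the short offcut at (314,231), midway between the fingers. I'll pick and place it next.

```bash
python3 - <<'E'
from act import *
c=np.array([.5083,-.3014])
print(env.move_straight(np.r_[c,.007],v=.12,contact_N=15))
env.grasp(); print(env.get_t(),env.get_opening())
env.move_straight(np.r_[c,.18],v=.15); print(env.get_t(),env.get_opening(),env.get_ft_force())
snap("wrist","w5")
Rb=frame(BY-np.pi,np.radians(11)); LT=BC+Rb[:,2]*.0438
Rs=frame(BY-np.pi,np.radians(5)); q=tool(Rs,1); n=Rs[:,2]
env.move_to(LT+n*.10,q); print(env.get_t())
env.move_straight(LT+n*.025,v=.1)
hit=env.move_straight(LT+n*.003,v=.02,contact_N=5)
p=env.get_eef_pos(); print(hit,env.get_t(),(p-LT)@Rs,env.get_ft_force())
snap("scene","s3")
E
```

```text
False
14.1833 0.5302347452835077
15.4833 0.5287307969786137 [ 0.4620725  -1.10460561 -2.00740186]
16.7
True 18.4167 [-4.70494317e-05 -1.33222620e-05  7.68176837e-03] [-0.37354271 -0.46901584  4.60955921]
```

View pics/s3.png

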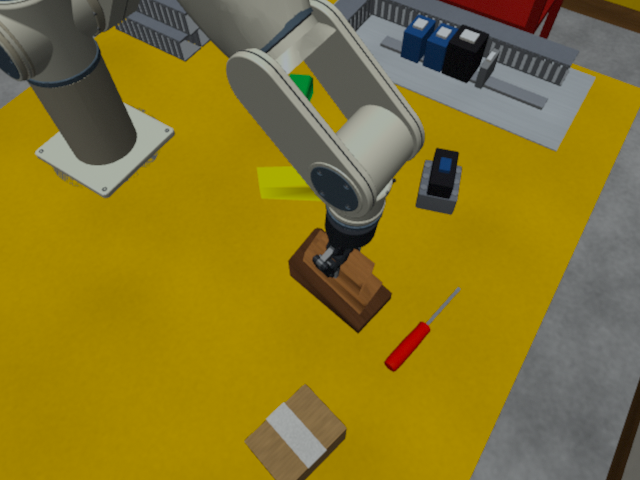

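View pics/w5.png

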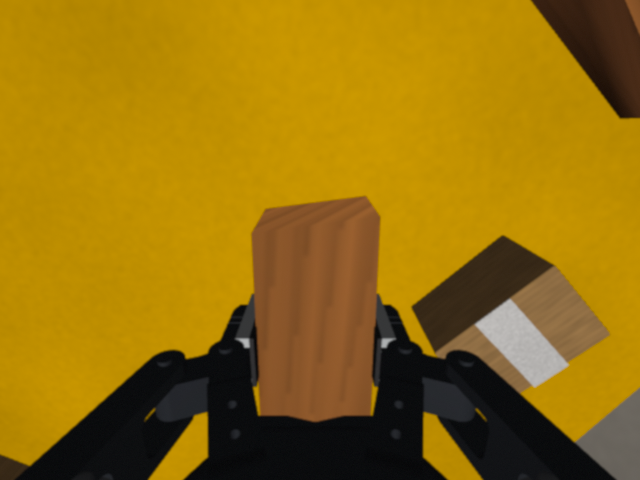

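The short offcut was held squarely at (315,310) and has now touched down on the long one at (350,265). I'll release it, retract well clear and check.

```bash
python3 - <<'E'
from act import *
from meas import measure
Rb=frame(BY-np.pi,np.radians(11)); LT=BC+Rb[:,2]*.0438
Rs=frame(BY-np.pi,np.radians(5)); n=Rs[:,2]
env.let_go()
env.move_straight(env.get_eef_pos()+n*.10,v=.15)
env.move_to(np.array([.35,-.45,.28]),tool(frame(np.radians(-57.8),0),1)); print(env.get_t())
env.pause(.5)
f=snap("top","t4"); g=snap("scene","s4")
def fit(P,v,Rf,o,lo,hi,hx,hy,nm):
    d=(P-o)@Rf; m=(abs(d[...,0])<hx)&(abs(d[...,1])<hy)&(d[...,2]>lo)&(d[...,2]<hi)&v
    Q=d[m];A=np.c_[Q[:,:2],np.ones(len(Q))];k=np.ones(len(Q),bool)
    for _ in range(8):
        s=np.linalg.lstsq(A[k],Q[k,2],rcond=None)[0]; k=abs(A@s-Q[:,2])<.003
    r=cv2.minAreaRect(Q[k][:,:2].astype(np.float32)); print(nm,np.array(r[0]).round(4),np.round(r[1],4),round(r[2],2),"z",s[2].round(4),"slopes",np.degrees(np.arctan(s[:2])).round(2))
for x in(f,g):
    P=pts(x); v=x["range_z"]>0
    fit(P,v,Rs,LT,.025,.06,.08,.04,"short in long-top frame")
    fit(P,v,np.eye(3),BC*[1,1,0],.105,.15,.09,.06,"short top in world")
    dd=(P-BC)@Rb; fit(P,v&(((P-LT)@Rs)[...,2]<.008),Rb,BC,.03,.07,.1,.06,"long (exposed parts)")
for nm,s,t in [("carton",(450,165),(297,430)),("cont",(200,175),(443,170))]: print(nm,measure(f,s)["centre"],measure(g,t)["centre"])
a=cv2.resize(f["pixels"][150:280,260:390],(400,400));b=cv2.resize(g["pixels"][200:350,270:420],(400,400)); cv2.imwrite("pics/c4.png",np.hstack([a,b]))
E
```

```text
21.65
short in long-top frame [ 0.0007 -0.0003] [0.1085 0.0458] 0.0 z 0.0403 slopes [4.82 0.16]
short top in world [ 0.0123 -0.0025] [0.0458 0.1088] 79.95 z 0.1257 slopes [-0.12  0.17]
long (exposed parts) [ 0.0005 -0.0003] [0.052  0.1478] 89.84 z 0.0432 slopes [ 5.63 -0.17]
short in long-top frame [0.0003 0.0011] [0.1081 0.0478] 0.12 z 0.0424 slopes [4.88 0.02]
short top in world [ 0.0123 -0.0011] [0.0478 0.1083] 80.07 z 0.1278 slopes [-0.11  0.04]
long (exposed parts) [-0.0003  0.0004] [0.0533 0.148 ] 89.68 z 0.0455 slopes [5.95 0.13]
carton [ 0.7082 -0.2864  0.0799] [ 0.708  -0.2852  0.0818]
cont [0.6743 0.2647 0.0884] [0.6742 0.2662 0.0909]
```

View pics/c4.png

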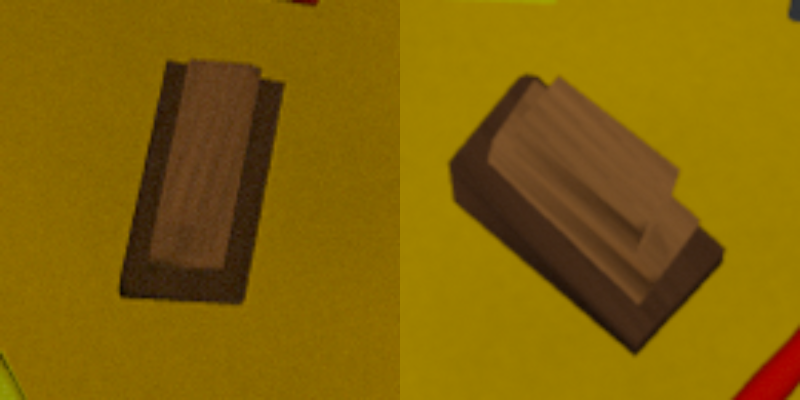

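View pics/s4.png

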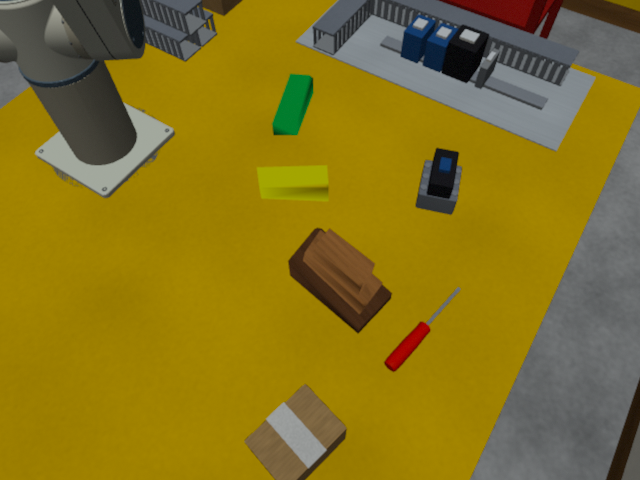

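The pictures show all three pieces stacked and in line at about (340,280). The top is level to about 0.2°, and the bystanders and look-alikes are where they were. Handing in.

```bash
python3 -c "
from cell import env
env.hand_in(); print(env.get_t())"
```

```text
the job is handed in; nothing more can be done
the job is handed in; nothing more can be done
```

The packing pile is built and handed in. I laid the longer brown offcut on the sloping block and let go of it. I then laid the shorter one on top, each with its thick end over the block's thin end. The last clock reading before hand-in was about 22 s of the 61 s allowed.

In the last pictures, with the arm well clear:
- **Alignment:** each piece was centred on the one below to about 1 mm and in line to under 0.5°.
- **Level:** the top of the pile was level to about 0.2° and the pile was standing by itself.
- **Other things:** the contactor and carton measured within 1 mm of where they started. I checked the screwdriver and the green and yellow look-alikes only by eye, and they looked unmoved.

**Disagreement between checks:** the two cameras differed by about 2 mm in height and 1.5 mm sideways. That is within their stated calibration, and I placed to the average sideways. No check failed.

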